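Re-rack brass knobs in reverse order for the next polishing pass

ROBOT

A 6-joint arm with a two-finger parallel gripper is mounted at the origin on the work surface. World frame = base frame: x ahead of the robot, y to its left, z up, the work surface at z = 0. Lengths are in m, angles in rad, forces in N, time in s.
With the tool pointing down it reaches from about 0.25 to 0.725 m from the base axis. Payload 9.7 kg.
Tool frame: the origin (TCP) lies midway between the tips of the shut fingers; the grasp point (between the pads) lies 19 mm behind it; z points along the fingers, y is the line along which they close (so a half turn about z gives the same grasp; the last joint's range is limited). The gripper opens to 85 mm and grips with 20 to 120 N. Pads are 22 mm wide; open, the fingers measure 114 mm over their backs; the gripper's body (76 mm by 85 mm) begins 54 mm behind the grasp point. The pads swing forward as they close: fully open they stand 13 mm farther back than shut.
Start: joints at [-1.149, 0.087, 0.176, 1.66, 0, 1.571], TCP at [0.225, -0.502, 0.231] pointing down, gripper open.
Joint ranges: [-3.13, 3.13], [-0.85, 1.81], [-1.15, 1.24], [-2.2, 2.28], [-1.44, 1.52], [-3.14, 3.14]. Speed limits (rad/s): [2.22, 2.22, 2.57, 3.14, 3.14, 3.14].

INTERFACE

Orientations are given as a rotation vector (axis times angle).
In Python, from cell import ctrl, snapshot, get_calibration gives the robot as it stands. The module is installed in compiled form; this text tells all that it offers.
- The arm moves only by the tool servo_tool, never from a script. Its argument "deltas" is a list that holds one entry, the list of rows, each a list of 7 numbers: the shift along the tool's x, y, z in m, then the turn, a rotation vector about the tool's x, y, z in rad, then the closure, from -1 (fully open) to 1 (shut). A call has 1 to 8 rows; each row shifts and turns the commanded pose from where the row before left it, along the tool's axes as they then stand; what a row does not reach is not made up. A row lasts 1/12 s, in which the tool goes at most 41.7 mm and 7.16 degrees, less where a joint would pass 70% of its speed; a pose out of reach is approached as far as the arm can. A call with a gripper value outside its range is refused whole. The fingers move at their own pace and stop on an object; "newtons" is the grip in N (left out, the last holds). Time passes only in rows, so rows that do not move let the fingers close. It gives the time, the measured TCP pose, the force, the opening and the grip force at its end, in the units of the state.
- ctrl.get_state(): the state, without advancing time (a new reading comes with each control period).
- snapshot(name): name is "scene" or "top"; returns the picture (420x560x3 uint8, blue, green, red); there is no depth.
- get_calibration(name): a dict with "fovy" (degrees; the focal length in pixels is half the picture's height over the tangent of half this angle, whatever the lens; pixels are square), "cx", "cy" (the principal point, pixels), "eye" and "rotation" of the camera in the world. Camera axes: x right, y up, looking along -z (the intrinsics and any distortion apply to the point x, -y, -z); pixel columns grow to the right and rows downward; lengths in m; the calibration is good to about 2 mm. A picture is of the moment at which its call begins. get_calibration takes no time and is no camera call.
- ctrl.close_job(): hands the job in; it is judged then, once.
The state is a dict: "clock": time; "joint_positions": joint angles; "qd": joint speeds; "effort": joint torques, N m; "ee_pos": TCP position; "tool_rot": TCP orientation; "ft_force": force on the tool from outside, world axes, zero at the start; "torque": the same for the moment, N m; "grip_width": opening from 0.0 (shut) to 1.0 (fully open); "gripper_force": force on a finger pad.
Only numpy, scipy, OpenCV 4.12 (cv2) and the standard library are available. Lean on these libraries where they do the work, as an engineer would, in place of code of your own. Each camera call takes 0.05 s, during which the arm holds its last target. There are 200 camera calls.

TASK

Move the four brass knobs from the full rack to the empty rack in the reverse order, counted from each rack's dark end block: the knob next to the end block goes to the bay farthest from the other rack's end block, and so on, so that the last becomes the first. Set each knob down upright on the pad in the middle of its bay, without dropping it or tipping it over, and let go.

Things in the scene. Friction and masses are not known exactly. Their poses are not given: they have to be found in the camera images.
- ball_knob: ball knob: solid brass, ball of 38 mm diameter with its centre 34 mm above the origin (top at 53 mm). Grasp the ball at its middle, 34 mm up, any yaw. About 0.2 kg, on a round foot 36 mm wide, 6 mm thick. Origin: centre of the foot's underside, z up; x within 0.2 rad of the rack's x at the start.
- square_knob: square knob: solid brass, square block 36 x 36 mm, 24 mm high, from 22 to 46 mm above the origin, sides along the body's x and y. Grasp two facing sides 34 mm above the origin. About 0.2 kg, on a round foot 36 mm wide, 6 mm thick. Origin: centre of the foot's underside, z up; x within 0.2 rad of the rack's x at the start.
- disc_knob: wide disc knob: solid brass, flat disc of 50 mm diameter, 16 mm thick, from 19 to 35 mm above the origin. Grasp it across its diameter 27 mm above the origin, any yaw. About 0.2 kg, on a round foot 36 mm wide, 6 mm thick. Origin: centre of the foot's underside, z up; x within 0.2 rad of the rack's x at the start.
- bar_knob: T-bar knob: solid brass, bar 54 mm long (along the body's y), 14 mm wide (along x), from 29 to 43 mm above the origin. Grasp across the 14 mm (fingers closing along the body's x) 34 mm above the origin. About 0.2 kg, on a round foot 36 mm wide, 6 mm thick. Origin: centre of the foot's underside, z up; x within 0.2 rad of the rack's x at the start.
- bay_ball_knob: plywood bay tile fixed on the full rack, where the ball knob stood at the start; 78 mm (x) by 70 mm (y, along the row), floor 8 mm thick, a rib 3 mm wide and 8 mm above the floor at each y side (64 mm free between), front and back open, a flat black pad of 48 mm diameter in the middle. Origin: centre of its underside
- bay_square_knob: plywood bay tile fixed on the full rack, where the square knob stood at the start; 78 mm (x) by 70 mm (y, along the row), floor 8 mm thick, a rib 3 mm wide and 8 mm above the floor at each y side (64 mm free between), front and back open, a flat black pad of 48 mm diameter in the middle. Origin: centre of its underside
- bay_disc_knob: plywood bay tile fixed on the full rack, where the disc knob stood at the start; 78 mm (x) by 70 mm (y, along the row), floor 8 mm thick, a rib 3 mm wide and 8 mm above the floor at each y side (64 mm free between), front and back open, a flat black pad of 48 mm diameter in the middle. Origin: centre of its underside
- bay_bar_knob: plywood bay tile fixed on the full rack, where the bar knob stood at the start; 78 mm (x) by 70 mm (y, along the row), floor 8 mm thick, a rib 3 mm wide and 8 mm above the floor at each y side (64 mm free between), front and back open, a flat black pad of 48 mm diameter in the middle. Origin: centre of its underside
- full_rack: Fixed low wooden rack that holds the knobs at the start: board 84 (x) x 290 (y) x 10 mm, four bays in a row, centres at x = 0, y = +108, +36, -36, -108 mm, their floors 18 mm above the bench. Dark end block, 84 x 24 mm, 50 mm high, at y = +158 mm only. Origin: centre of the underside, on the bench; y points to the robot's left within 0.2 rad. It may be the nearer or the farther rack.
- empty_rack: Fixed low wooden rack, empty at the start: board 84 (x) x 290 (y) x 10 mm, four bays in a row, centres at x = 0, y = +108, +36, -36, -108 mm, their floors 18 mm above the bench. Dark end block, 84 x 24 mm, 50 mm high, at y = +158 mm only. Origin: centre of the underside, on the bench; y points to the robot's left within 0.2 rad. Bays like the full rack's bay tiles, black pad in the middle.
Things that resemble listed ones, but are neither listed nor needed, are in the scene too. What is shaped like the bar_knob but red or turquoise is not meant.

How it is judged:
At the end, for the whole second after the job is handed in: Each knob stands upright (within 0.12 rad) and at rest, let go, on the floor of its bay of the empty rack, within 13 mm of the bay's centre both along and across the row; the knob that started nth from the full rack's end block is nth from the far end of the empty rack (((y of bay_ball_knob in the frame of full_rack between 0.088 and 0.128 m and y of ball_knob in the frame of empty_rack between -0.121 and -0.095 m) or (y of bay_ball_knob in the frame of full_rack between 0.016 and 0.056 m and y of ball_knob in the frame of empty_rack between -0.049 and -0.023 m) or (y of bay_ball_knob in the frame of full_rack between -0.056 and -0.016 m and y of ball_knob in the frame of empty_rack between 0.023 and 0.049 m) or (y of bay_ball_knob in the frame of full_rack between -0.128 and -0.088 m and y of ball_knob in the frame of empty_rack between 0.095 and 0.121 m)) and x of ball_knob in the frame of empty_rack between -0.013 and 0.013 m and z of ball_knob in the frame of empty_rack between 0.014 and 0.022 m and angle between each of ball_knob, square_knob, disc_knob, bar_knob's own z axis and vertical below 0.12 rad and linear speed of each of ball_knob, square_knob, disc_knob, bar_knob below 0.02 m/s and angular speed of each of ball_knob, square_knob, disc_knob, bar_knob below 0.2 rad/s and contact force between each of ball_knob, square_knob, disc_knob, bar_knob and the fingers below 0.1 N and ((y of bay_square_knob in the frame of full_rack between 0.088 and 0.128 m and y of square_knob in the frame of empty_rack between -0.121 and -0.095 m) or (y of bay_square_knob in the frame of full_rack between 0.016 and 0.056 m and y of square_knob in the frame of empty_rack between -0.049 and -0.023 m) or (y of bay_square_knob in the frame of full_rack between -0.056 and -0.016 m and y of square_knob in the frame of empty_rack between 0.023 and 0.049 m) or (y of bay_square_knob in the frame of full_rack between -0.128 and -0.088 m and y of square_knob in the frame of empty_rack between 0.095 and 0.121 m)) and x of square_knob in the frame of empty_rack between -0.013 and 0.013 m and z of square_knob in the frame of empty_rack between 0.014 and 0.022 m and ((y of bay_disc_knob in the frame of full_rack between 0.088 and 0.128 m and y of disc_knob in the frame of empty_rack between -0.121 and -0.095 m) or (y of bay_disc_knob in the frame of full_rack between 0.016 and 0.056 m and y of disc_knob in the frame of empty_rack between -0.049 and -0.023 m) or (y of bay_disc_knob in the frame of full_rack between -0.056 and -0.016 m and y of disc_knob in the frame of empty_rack between 0.023 and 0.049 m) or (y of bay_disc_knob in the frame of full_rack between -0.128 and -0.088 m and y of disc_knob in the frame of empty_rack between 0.095 and 0.121 m)) and x of disc_knob in the frame of empty_rack between -0.013 and 0.013 m and z of disc_knob in the frame of empty_rack between 0.014 and 0.022 m and ((y of bay_bar_knob in the frame of full_rack between 0.088 and 0.128 m and y of bar_knob in the frame of empty_rack between -0.121 and -0.095 m) or (y of bay_bar_knob in the frame of full_rack between 0.016 and 0.056 m and y of bar_knob in the frame of empty_rack between -0.049 and -0.023 m) or (y of bay_bar_knob in the frame of full_rack between -0.056 and -0.016 m and y of bar_knob in the frame of empty_rack between 0.023 and 0.049 m) or (y of bay_bar_knob in the frame of full_rack between -0.128 and -0.088 m and y of bar_knob in the frame of empty_rack between 0.095 and 0.121 m)) and x of bar_knob in the frame of empty_rack between -0.013 and 0.013 m and z of bar_knob in the frame of empty_rack between 0.014 and 0.022 m); the robot touches nothing.
It fails at once if a knob is tipped over (tilted more than 0.7 rad) (angle between any of ball_knob, square_knob, disc_knob, bar_knob's own z axis and vertical above 0.7 rad).
It fails at once if a knob is dropped or knocked flying (faster than 0.6 m/s out of the fingers: a fall of about 2 cm) ((contact force between ball_knob and the fingers below 0.05 N and linear speed of ball_knob above 0.6 m/s) or (contact force between square_knob and the fingers below 0.05 N and linear speed of square_knob above 0.6 m/s) or (contact force between disc_knob and the fingers below 0.05 N and linear speed of disc_knob above 0.6 m/s) or (contact force between bar_knob and the fingers below 0.05 N and linear speed of bar_knob above 0.6 m/s)).
It also fails if it takes over 120 s, if anything falls off the work surface, if the arm or the gripper's body presses on something with over 40 N, if the wrist force passes 120 N, or if a joint passes its speed limit or range.

## Working session

There is one attempt and no reset: what is moved stays moved. The work goes in short steps, Python scripts to look and compute and a tool call to move; the robot and the scene stay as the last step left them, time stands still between calls to the robot, and variables do not carry over. Pictures are saved under pics/ and viewed, at most 14 in all, crops included, and the job is handed in when it is done.

Besides the shell and the picture viewer there is one more tool, called after ">>>" as name(argument=value, ...), one argument or row to a line, values as JSON. servo_tool: Moves the arm, as the interface text tells. Its arguments: {"type":"object","properties":{"deltas":{"type":"array","items":{"type":"array","items":{"type":"array","items":{"type":"number"}}}},"newtons":{"type":"number"}},"required":["deltas"]}

```bash
mkdir -p pics; python3 - <<'E'
from cell import ctrl, snapshot, get_calibration
import cv2
for n in("scene","top"):
    cv2.imwrite(f"pics/{n}0.png",snapshot(n)); print(n,get_calibration(n))
print(ctrl.get_state())
E
```

```text
scene {'fovy': 45.8817828863852, 'cx': 284.2038390785559, 'cy': 206.75264552884207, 'eye': array([1.27296521, 0.18210227, 0.68946853]), 'rotation': array([0.57709985, 0.77493025, 1.74216867])}
top {'fovy': 54.972540108747324, 'cx': 278.7215543563322, 'cy': 213.54190387250034, 'eye': array([ 0.58600562, -0.00105189,  0.84643929]), 'rotation': array([ 0.00896715, -0.0494966 , -1.56356188])}
{'clock': 0.1, 'joint_positions': array([-1.14900023e+00,  8.73712525e-02,  1.75218769e-01,  1.65978139e+00,
        4.60737193e-05,  1.57082121e+00]), 'qd': array([-0.00196701, -0.00348723,  0.00191319,  0.00010629, -0.0011205 ,
        0.00136671]), 'effort': array([ 1.09679757e-03, -5.21562552e+01,  4.65651727e+01,  1.60202041e-02,
       -1.31734478e-05, -5.48341959e-06]), 'ee_pos': array([ 0.22510075, -0.50160916,  0.23067532]), 'tool_rot': array([-3.07089642e+00, -6.57382010e-01,  3.03201130e-04]), 'ft_force': array([ 0.34745826, -0.61224144, -0.50787141]), 'torque': array([-0.05412536,  0.00544702, -0.0608565 ]), 'gripper_force': 0.0, 'grip_width': 1.0000194948326742}
```

View pics/scene0.png

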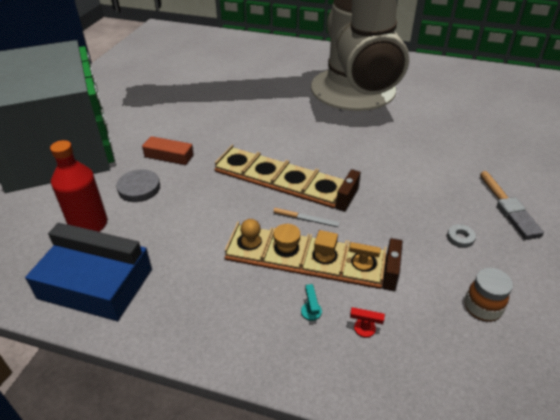

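View pics/top0.png

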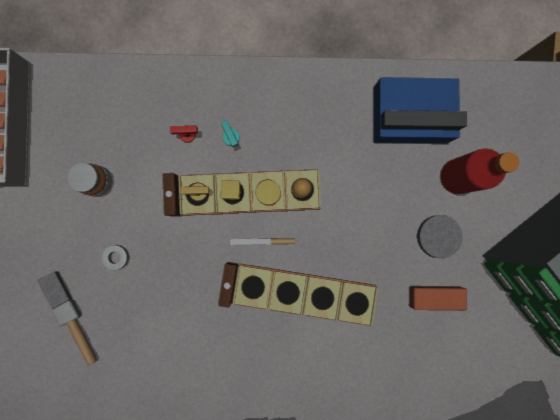

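The far rack is the full one. From its dark end block (top view, px 170,195) the order is bar (197,190), square (230,189), disc (267,192), ball (302,188). The near empty rack has its block at (228,285) and pads at (253,287), (288,293), (322,298) and (357,303). So bar goes to −108, square to −36, disc to +36 and ball to +108.

Lookalikes are the red T-bar (185,131) and the turquoise T-bar (231,134). Both are off-rack and excluded by colour.

```bash
cat > h.py <<'E'
import numpy as np, cv2
from scipy.spatial.transform import Rotation as R
from cell import ctrl, snapshot, get_calibration
def ray(name,uv,z):
    c=get_calibration(name); f=210/np.tan(np.radians(c["fovy"]/2))
    d=R.from_rotvec(c["rotation"]).apply([(uv[0]-c["cx"])/f,-(uv[1]-c["cy"])/f,-1]); e=c["eye"]
    return (e+d*(z-e[2])/d[2])[:2]
def blobs(m,amin,box):
    n,l,s,c=cv2.connectedComponentsWithStats(m.astype(np.uint8))
    return [(c[i],s[i,4],l==i) for i in range(1,n) if s[i,4]>amin and box[0]<c[i][0]<box[2] and box[1]<c[i][1]<box[3]]
E
python3 - <<'E'
from h import *
im=cv2.imread("pics/top0.png"); g=im.max(2)
P=[]
for c,a,m in sorted(blobs(g<50,150,(240,270,372,320)),key=lambda b:b[0][0]):
    p=ray("top",c,.018);P.append(p); print("pad",c,a,p)
P=np.array(P); print(np.linalg.norm(np.diff(P,axis=0),axis=1)); d=P[0]-P[-1]; print("rack y dir",np.arctan2(d[1],d[0])-np.pi/2)
hsv=cv2.cvtColor(im,cv2.COLOR_BGR2HSV)
for u in[(187,190),(230,185),(267,190),(302,188),(210,200),(250,180)]: print(u,hsv[u[1],u[0]])
im2=cv2.imread("pics/scene0.png")
for n,i,(x0,y0,x1,y1) in(("t",im,(155,160,330,225)),("s",im2,(215,205,410,295))):
    cv2.imwrite(f"pics/c{n}.png",cv2.resize(i[y0:y1,x0:x1],None,fx=4,fy=4,interpolation=2))
a=cv2.imread("pics/ct.png");b=cv2.imread("pics/cs.png")
w=max(a.shape[1],b.shape[1]);f=lambda q:cv2.copyMakeBorder(q,0,0,0,w-q.shape[1],0)
cv2.imwrite("pics/c.png",np.vstack([f(a),f(b)])[:600])
E
```

```text
pad [252.65435356 286.92875989] 379 [0.4669567  0.02980224]
pad [287.55555556 292.47089947] 378 [ 0.45590901 -0.04143075]
pad [322.17866667 297.87733333] 375 [ 0.44509749 -0.11233874]
pad [356.81432361 303.35278515] 377 [ 0.43410845 -0.18351698]
[0.0720846  0.07172749 0.07202153]
rack y dir -0.1527863062258843
(187, 190) [ 22 127 142]
(230, 185) [ 25 120 142]
(267, 190) [ 25 119 142]
(302, 188) [ 19 136 141]
(210, 200) [ 31  67 145]
(250, 180) [ 21  88 130]
```

View pics/c.png

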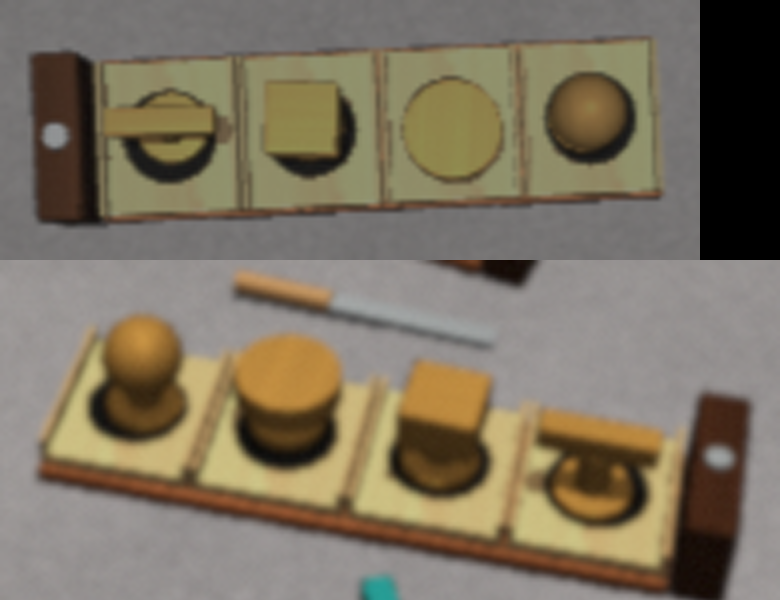

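Close crop confirms bar, square, disc and ball in brass, in that order from the dark block; the T-bar on the rack is brass, with its top at about px (194,190). Now measuring the tops.

```bash
python3 - <<'E'
from h import *
im=cv2.imread("pics/top0.png"); k=6
ro=im[160:225,155:330]; big=cv2.resize(ro,None,fx=k,fy=k,interpolation=cv2.INTER_CUBIC)
hsv=cv2.cvtColor(big,cv2.COLOR_BGR2HSV)
m=((hsv[...,1]>102)&(hsv[...,2]>105)&(hsv[...,0]>14)&(hsv[...,0]<32)).astype(np.uint8)
m=cv2.morphologyEx(m,cv2.MORPH_OPEN,np.ones((13,13)))
o=lambda p:(np.array(p)+.5)/k-.5+np.array([155,160])
cs,_=cv2.findContours(m,0,1)
Z={"bar":.061,"sq":.064,"disc":.053,"ball":.052}
for c in cs:
    if cv2.contourArea(c)<1500: continue
    (x,y),(w,h),a=cv2.minAreaRect(c); b=np.array([ray("top",o(q),.06) for q in cv2.boxPoints(((x,y),(w,h),a))])
    (ex,ey),r=cv2.minEnclosingCircle(c)
    e=b[1]-b[0]; print(o((x,y)),"wh px",w/k,h/k,"edge yaw",np.degrees(np.arctan2(e[1],e[0]))%90,"circ",o((ex,ey)),r/k)
    for n,z in Z.items(): print("  ",n,ray("top",o((x,y)),z).round(4),ray("top",o((ex,ey)),z).round(4))
cv2.drawContours(big,cs,-1,(0,0,255),1); cv2.imwrite("pics/m.png",big[:, :800])
E
```

```text
[198.059021   197.12607829] wh px 5.09922472635905 13.239691416422525 edge yaw 6.4477884117508495 circ [197.91666667 195.75      ] 6.670848846435547
   bar [0.6461 0.1356] [0.6487 0.1359]
   sq [0.6458 0.135 ] [0.6485 0.1353]
   disc [0.6467 0.1369] [0.6494 0.1373]
   ball [0.6468 0.1371] [0.6495 0.1374]
[193.90976206 188.06726583] wh px 10.01491610209147 27.46295674641927 edge yaw 3.4891820125295965 circ [194.         189.83333333] 13.966743469238281
   bar [0.6636 0.1438] [0.6602 0.1436]
   sq [0.6633 0.1433] [0.6599 0.143 ]
   disc [0.6644 0.1453] [0.661  0.1451]
   ball [0.6645 0.1455] [0.661  0.1452]
[301.91666667 186.75      ] wh px 13.666666666666666 13.666666666666666 edge yaw 0.5498394938047539 circ [301.9633077  186.74311829] 7.156641006469727
   bar [ 0.6681 -0.0663] [ 0.6681 -0.0664]
   sq [ 0.6678 -0.066 ] [ 0.6678 -0.0661]
   disc [ 0.669 -0.067] [ 0.669 -0.067]
   ball [ 0.6691 -0.067 ] [ 0.6691 -0.0671]
[229.66666667 189.        ] wh px 18.166666666666668 17.833333333333332 edge yaw 0.5498394938047824 circ [229.83333333 189.08333333] 12.209131876627604
   bar [0.6624 0.0746] [0.6623 0.0742]
   sq [0.6622 0.0743] [0.662  0.0739]
   disc [0.6632 0.0753] [0.6631 0.075 ]
   ball [0.6633 0.0754] [0.6632 0.0751]
[267.75 191.75] wh px 24.333333333333332 24.333333333333332 edge yaw 0.5510765626570304 circ [267.92618815 191.90157827] 12.80844243367513
   bar [6.577e-01 4.000e-04] [6.574e-01 1.000e-04]
   sq [6.575e-01 4.000e-04] [6.572e-01 1.000e-04]
   disc [6.585e-01 4.000e-04] [6.582e-01 1.000e-04]
   ball [6.586e-01 4.000e-04] [6.583e-01 1.000e-04]
```

View pics/m.png

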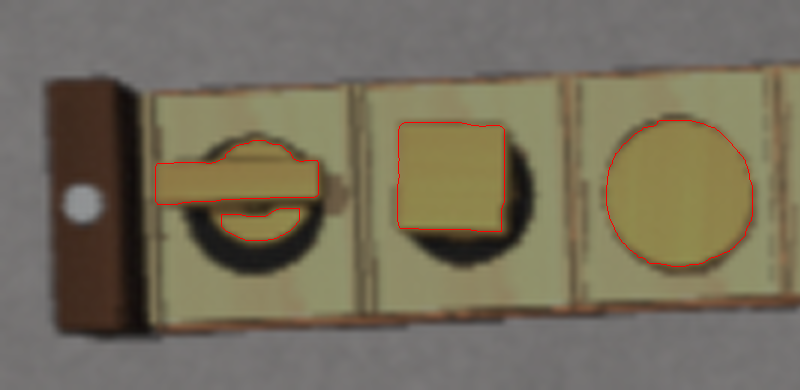

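>>> servo_tool(
  deltas=[
    [[0, 0, 0, 0, 0, -0.12, -1], [0, 0, 0, 0, 0, -0.12, -1], [0, 0, 0, 0, 0, -0.12, -1], [0, 0, 0, 0, 0, -0.12, -1], [0, 0, 0, 0, 0, -0.12, -1], [0, 0, 0, 0, 0, -0.12, -1], [0, 0, 0, 0, 0, -0.12, -1], [0, 0, 0, 0, 0, -0.12, -1]],
  ],
  newtons=50,
)

```text
clock: 0.77
ee_pos: [0.2251, -0.5017, 0.2308]
tool_rot: [-2.415, -2.009, -0.0]
ft_force: [0.4, 0.4, -0.3]
grip_width: 1.001
gripper_force: 0.0
```

>>> servo_tool(
  deltas=[
    [[0, 0, 0, 0, 0, -0.11, -1], [0, 0, 0, 0, 0, -0.11, -1], [0, 0, 0, 0, 0, 0, -1]],
  ],
)

```text
clock: 1.02
ee_pos: [0.2251, -0.5017, 0.2309]
tool_rot: [-2.181, -2.26, -0.0]
ft_force: [0.2, 0.1, -0.2]
grip_width: 0.998
gripper_force: 0.0
```

>>> servo_tool(
  deltas=[
    [[0.0315, 0.0229, 0, 0, 0, 0, -1], [0.0315, 0.0229, 0, 0, 0, 0, -1], [0.0315, 0.0229, 0, 0, 0, 0, -1], [0.0315, 0.0229, 0, 0, 0, 0, -1], [0.0315, 0.0229, 0, 0, 0, 0, -1], [0.0315, 0.0229, 0, 0, 0, 0, -1], [0.0315, 0.0229, 0, 0, 0, 0, -1], [0.0315, 0.0229, 0, 0, 0, 0, -1]],
  ],
)

```text
clock: 1.68
ee_pos: [0.401, -0.2425, 0.2313]
tool_rot: [2.192, 2.251, 0.0]
ft_force: [0.7, -1.6, 1.0]
grip_width: 1.001
gripper_force: 0.0
```

>>> servo_tool(
  deltas=[
    [[0.0315, 0.0229, 0, 0, 0, 0, -1], [0.0315, 0.0229, 0, 0, 0, 0, -1], [0.0315, 0.0229, 0, 0, 0, 0, -1], [0.0315, 0.0229, 0, 0, 0, 0, -1], [0.0315, 0.0229, 0, 0, 0, 0, -1], [0.0315, 0.0229, 0, 0, 0, 0, -1], [0.0315, 0.0229, 0, 0, 0, 0, -1], [0.0315, 0.0229, 0, 0, 0, 0, -1]],
  ],
)

```text
clock: 2.35
ee_pos: [0.5765, 0.0153, 0.2311]
tool_rot: [-2.191, -2.251, 0.0]
ft_force: [0.8, -0.1, 0.5]
grip_width: 1.0
gripper_force: 0.0
```

>>> servo_tool(
  deltas=[
    [[0.0315, 0.0229, 0, 0, 0, 0, -1], [0.0315, 0.0229, 0, 0, 0, 0, -1], [0.0315, 0.0229, 0.02, 0, 0, 0, -1], [0.0315, 0.0229, 0.02, 0, 0, 0, -1], [0, 0, 0.03, 0, 0, 0, -1], [0, 0, 0.03, 0, 0, 0, -1], [0, 0, 0, 0, 0, 0, -1], [0, 0, 0, 0, 0, 0, -1]],
  ],
)

```text
clock: 3.02
ee_pos: [0.6602, 0.1388, 0.1317]
tool_rot: [-2.188, -2.251, 0.005]
ft_force: [0.6, 0.3, 1.1]
grip_width: 0.997
gripper_force: 0.0
```

>>> servo_tool(
  deltas=[
    [[0.0047, 0, 0.02, 0, 0, 0, -1], [0, 0, 0.02, 0, 0, 0, -1], [0, 0, 0.02, 0, 0, 0, -1], [0, 0, 0.02, 0, 0, 0, -1], [0, 0, 0.0185, 0, 0, 0, -1], [0, 0, 0, 0, 0, 0, -1], [0, 0, 0, 0, 0, 0, -1]],
  ],
)

```text
clock: 3.6
ee_pos: [0.6617, 0.1434, 0.0368]
tool_rot: [2.188, 2.253, 0.002]
ft_force: [-0.1, 0.3, 1.5]
grip_width: 1.002
gripper_force: 0.0
```

>>> servo_tool(
  deltas=[
    [[0, 0, 0, 0, 0, 0, 0.3], [0, 0, 0, 0, 0, 0, 0.4], [0, 0, 0, 0, 0, 0, 0.5], [0, 0, 0, 0, 0, 0, 0.6], [0, 0, 0, 0, 0, 0, 0.7], [0, 0, 0, 0, 0, 0, 0.8], [0, 0, 0, 0, 0, 0, 1], [0, 0, 0, 0, 0, 0, 1]],
  ],
)

```text
clock: 4.27
ee_pos: [0.6613, 0.1438, 0.0353]
tool_rot: [2.187, 2.255, 0.001]
ft_force: [-1.7, -0.1, 4.2]
grip_width: 0.154
gripper_force: 48.8
```

>>> servo_tool(
  deltas=[
    [[0, 0, 0, 0, 0, 0, 1], [0, 0, 0, 0, 0, 0, 1], [0, 0, 0, 0, 0, 0, 1], [0, 0, 0, 0, 0, 0, 1]],
  ],
)

```text
clock: 4.6
ee_pos: [0.6613, 0.1437, 0.0353]
tool_rot: [2.187, 2.255, 0.001]
ft_force: [-0.8, -0.2, 5.1]
grip_width: 0.162
gripper_force: 48.8
```

>>> servo_tool(
  deltas=[
    [[0, 0, -0.01, 0, 0, 0, 1], [0, 0, -0.02, 0, 0, 0, 1], [0, 0, -0.02, 0, 0, 0, 1], [0, 0, -0.02, 0, 0, 0, 1], [0, 0, -0.02, 0, 0, 0, 1], [0, 0, -0.01, 0, 0, 0, 1], [-0.01, -0.0075, 0, 0, 0, 0, 1], [-0.02, -0.015, 0, 0, 0, 0, 1]],
  ],
)

```text
clock: 5.27
ee_pos: [0.6403, 0.1143, 0.1346]
tool_rot: [2.184, 2.258, 0.002]
ft_force: [-0.5, -0.7, -3.4]
grip_width: 0.157
gripper_force: 49.1
```

>>> servo_tool(
  deltas=[
    [[-0.025, -0.0185, 0, 0, 0, 0, 1], [-0.025, -0.0185, 0, 0, 0, 0, 1], [-0.025, -0.0185, 0, 0, 0, 0, 1], [-0.025, -0.0185, 0, 0, 0, 0, 1], [-0.025, -0.0185, 0, 0, 0, 0, 1], [-0.025, -0.0185, 0, 0, 0, 0, 1], [-0.025, -0.0185, 0, 0, 0, 0, 1], [-0.025, -0.0185, 0, 0, 0, 0, 1]],
  ],
)

```text
clock: 5.93
ee_pos: [0.4966, -0.0924, 0.1343]
tool_rot: [-2.186, -2.255, 0.001]
ft_force: [-0.2, 0.1, -1.9]
grip_width: 0.156
gripper_force: 49.1
```

>>> servo_tool(
  deltas=[
    [[-0.025, -0.0185, 0, 0, 0, 0, 1], [-0.025, -0.0185, 0, 0, 0, 0, 1], [-0.025, -0.0185, 0, 0, 0, 0, 1], [-0.01, -0.0075, 0, 0, 0, 0, 1], [-0.005, -0.003, 0, 0, 0, 0, 1], [0, 0, 0, 0, 0, 0, 1], [0, 0, 0, 0, 0, 0, 1]],
  ],
)

```text
clock: 6.52
ee_pos: [0.435, -0.1832, 0.1346]
tool_rot: [-2.187, -2.255, -0.0]
ft_force: [0.2, 0.6, -1.9]
grip_width: 0.159
gripper_force: 49.1
```

```bash
python3 - <<'E'
from h import *
a=snapshot("scene")[100:330,180:440];b=snapshot("top")[150:380,150:410]
cv2.imwrite("pics/g1.png",cv2.resize(np.hstack([a,b]),None,fx=1.5,fy=1.5))
E
```

```text
(no output)
```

View pics/g1.png

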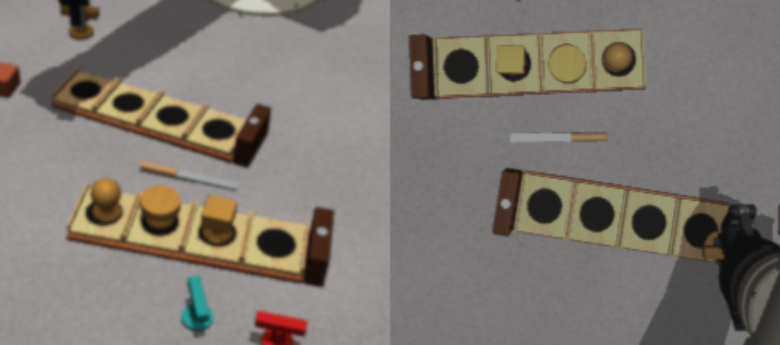

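The bar knob hangs straight above its pad in both views (scene crop 80,20 over pad 85,90; top crop 715,245 next to pad 700,230, where the offset matches its height). Lowering it.

>>> servo_tool(
  deltas=[
    [[-0.0003, -0.001, 0.02, 0, 0, 0, 1], [0, 0, 0.02, 0, 0, 0, 1], [0, 0, 0.02, 0, 0, 0, 1], [0, 0, 0.02, 0, 0, 0, 1], [0, 0, 0.01, 0, 0, 0, 1], [0, 0, 0.006, 0, 0, 0, 1], [0, 0, 0, 0, 0, 0, 1], [0, 0, 0, 0, 0, 0, 1]],
  ],
)

```text
clock: 7.28
ee_pos: [0.4342, -0.1837, 0.0394]
tool_rot: [2.186, 2.256, 0.0]
ft_force: [0.1, -0.5, -2.1]
grip_width: 0.161
gripper_force: 49.1
```

>>> servo_tool(
  deltas=[
    [[0, 0, 0.0015, 0, 0, 0, 1], [0, 0, 0.0015, 0, 0, 0, 1], [0, 0, 0, 0, 0, 0, 1]],
  ],
)

```text
clock: 7.53
ee_pos: [0.434, -0.1839, 0.0362]
tool_rot: [2.186, 2.255, 0.001]
ft_force: [-0.3, 0.2, -2.7]
grip_width: 0.155
gripper_force: 49.1
```

>>> servo_tool(
  deltas=[
    [[0, 0, 0.001, 0, 0, 0, 1], [0, 0, 0.0005, 0, 0, 0, 1], [0, 0, 0, 0, 0, 0, 1]],
  ],
)

```text
clock: 7.78
ee_pos: [0.434, -0.184, 0.0352]
tool_rot: [2.186, 2.255, 0.001]
ft_force: [-2.0, 1.2, 5.3]
grip_width: 0.154
gripper_force: 49.9
```

>>> servo_tool(
  deltas=[
    [[0, 0, 0, 0, 0, 0, 0.6], [0, 0, 0, 0, 0, 0, 0.4], [0, 0, 0, 0, 0, 0, 0.2], [0, 0, 0, 0, 0, 0, -0.2], [0, 0, 0, 0, 0, 0, -0.6], [0, 0, 0, 0, 0, 0, -1], [0, 0, 0, 0, 0, 0, -1], [0, 0, 0, 0, 0, 0, -1]],
  ],
)

```text
clock: 8.45
ee_pos: [0.4337, -0.1838, 0.0342]
tool_rot: [2.187, 2.256, -0.0]
ft_force: [0.2, -0.3, 0.6]
grip_width: 0.998
gripper_force: 0.0
```

>>> servo_tool(
  deltas=[
    [[0, 0, 0, 0, 0, 0, -1], [0, 0, -0.01, 0, 0, 0, -1], [0, 0, -0.02, 0, 0, 0, -1], [0, 0, -0.03, 0, 0, 0, -1], [0, 0, -0.03, 0, 0, 0, -1], [0, 0, -0.01, 0, 0, 0, -1], [0, 0, 0, 0, 0, 0, -1]],
  ],
)

```text
clock: 9.03
ee_pos: [0.4351, -0.1844, 0.1379]
tool_rot: [2.183, 2.252, 0.003]
ft_force: [0.4, -0.6, -0.1]
grip_width: 1.002
gripper_force: 0.0
```

>>> servo_tool(
  deltas=[
    [[0.0251, 0.0235, 0, 0, 0, 0, -1], [0.0251, 0.0235, 0, 0, 0, 0, -1], [0.0251, 0.0235, 0, 0, 0, 0, -1], [0.0251, 0.0235, 0, 0, 0, 0, -1], [0.0251, 0.0235, 0, 0, 0, 0, -1], [0.0251, 0.0235, 0, 0, 0, 0, -1], [0.0251, 0.0235, 0, 0, 0, 0, -1], [0.0251, 0.0235, 0, 0, 0, 0, -1]],
  ],
)

```text
clock: 9.7
ee_pos: [0.6158, 0.0242, 0.1329]
tool_rot: [-2.186, -2.255, 0.002]
ft_force: [-0.1, -1.0, 1.5]
grip_width: 1.003
gripper_force: 0.0
```

>>> servo_tool(
  deltas=[
    [[0.0251, 0.0235, 0, 0, 0, 0, -1], [0.0251, 0.0235, 0, 0, 0, 0, -1], [0, 0, 0, 0, 0, 0.02, -1], [0, 0, 0, 0, 0, 0, -1], [0, 0, 0, 0, 0, 0, -1]],
  ],
)

```text
clock: 10.12
ee_pos: [0.6602, 0.0742, 0.133]
tool_rot: [-2.208, -2.234, 0.003]
ft_force: [-1.3, -0.3, 0.2]
grip_width: 0.999
gripper_force: 0.0
```

>>> servo_tool(
  deltas=[
    [[0, 0.001, 0.02, 0, 0, 0, -1], [0, 0, 0.025, 0, 0, 0, -1], [0, 0, 0.025, 0, 0, 0, -1], [0, 0, 0.02, 0, 0, 0, -1], [0, 0, 0.01, 0, 0, 0, -1], [0, 0, 0.002, 0, 0, 0, -1], [0, 0, 0, 0, 0, 0, -1], [0, 0, 0, 0, 0, 0, -1]],
  ],
)

```text
clock: 10.78
ee_pos: [0.6624, 0.074, 0.0339]
tool_rot: [2.209, 2.232, 0.002]
ft_force: [0.7, -0.2, 0.8]
grip_width: 1.0
gripper_force: 0.0
```

>>> servo_tool(
  deltas=[
    [[0, 0, 0, 0, 0, 0, -0.2], [0, 0, 0, 0, 0, 0, 0], [0, 0, 0, 0, 0, 0, 0.1], [0, 0, 0, 0, 0, 0, 0.2], [0, 0, 0, 0, 0, 0, 0.3], [0, 0, 0, 0, 0, 0, 0.6], [0, 0, 0, 0, 0, 0, 1], [0, 0, 0, 0, 0, 0, 1]],
  ],
)

```text
clock: 11.45
ee_pos: [0.6621, 0.0744, 0.0329]
tool_rot: [2.209, 2.233, 0.001]
ft_force: [-1.2, -0.1, 4.9]
grip_width: 0.415
gripper_force: 50.9
```

>>> servo_tool(
  deltas=[
    [[0, 0, 0, 0, 0, 0, 1], [0, 0, 0, 0, 0, 0, 1], [0, 0, 0, 0, 0, 0, 1], [0, 0, 0, 0, 0, 0, 1]],
  ],
)

```text
clock: 11.78
ee_pos: [0.6621, 0.0744, 0.0329]
tool_rot: [2.209, 2.233, 0.001]
ft_force: [-1.8, 0.4, 5.6]
grip_width: 0.417
gripper_force: 50.9
```

>>> servo_tool(
  deltas=[
    [[0, 0, -0.01, 0, 0, 0, 1], [0, 0, -0.02, 0, 0, 0, 1], [0, 0, -0.02, 0, 0, 0, 1], [0, 0, -0.02, 0, 0, 0, 1], [0, 0, -0.02, 0, 0, 0, 1], [0, 0, -0.01, 0, 0, 0, 1], [-0.0092, -0.011, 0, 0, 0, 0, 1], [-0.0184, -0.0219, 0, 0, 0, 0, 1]],
  ],
)

```text
clock: 12.45
ee_pos: [0.6303, 0.0476, 0.132]
tool_rot: [2.207, 2.235, 0.002]
ft_force: [0.7, -0.3, -2.8]
grip_width: 0.416
gripper_force: 50.6
```

>>> servo_tool(
  deltas=[
    [[-0.0184, -0.0219, 0, 0, 0, 0, 1], [-0.0184, -0.0219, 0, 0, 0, 0, 1], [-0.0184, -0.0219, 0, 0, 0, 0, 1], [-0.0184, -0.0219, 0, 0, 0, 0, 1], [-0.0184, -0.0219, 0, 0, 0, 0, 1], [-0.0184, -0.0219, 0, 0, 0, 0, 1], [-0.0184, -0.0219, 0, 0, 0, 0, 1], [-0.0184, -0.0219, 0, 0, 0, 0, 1]],
  ],
)

```text
clock: 13.12
ee_pos: [0.4542, -0.1033, 0.1318]
tool_rot: [-2.208, -2.233, 0.001]
ft_force: [-0.1, -0.3, -2.2]
grip_width: 0.41
gripper_force: 50.6
```

>>> servo_tool(
  deltas=[
    [[-0.0092, -0.011, 0, 0, 0, 0, 1], [0, 0, 0, 0, 0, 0, 1], [0, 0, 0, 0, 0, 0, 1], [0, 0, 0, 0, 0, 0, 1]],
  ],
)

```text
clock: 13.45
ee_pos: [0.4451, -0.1118, 0.1321]
tool_rot: [-2.209, -2.233, -0.0]
ft_force: [1.3, -0.1, -3.0]
grip_width: 0.413
gripper_force: 50.7
```

>>> servo_tool(
  deltas=[
    [[0, 0, 0.02, 0, 0, 0, 1], [0, 0, 0.02, 0, 0, 0, 1], [0, 0, 0.02, 0, 0, 0, 1], [0, 0, 0.02, 0, 0, 0, 1], [0, 0, 0.01, 0, 0, 0, 1], [0, 0, 0.006, 0, 0, 0, 1], [0, 0, 0, 0, 0, 0, 1], [0, 0, 0, 0, 0, 0, 1]],
  ],
)

```text
clock: 14.12
ee_pos: [0.4452, -0.1119, 0.0368]
tool_rot: [2.208, 2.234, 0.0]
ft_force: [-0.1, -0.4, -1.8]
grip_width: 0.412
gripper_force: 50.6
```

>>> servo_tool(
  deltas=[
    [[0, 0, 0.0015, 0, 0, 0, 1], [0, 0, 0.0015, 0, 0, 0, 1], [0, 0, 0.0005, 0, 0, 0, 1], [0, 0, 0, 0, 0, 0, 1]],
  ],
)

```text
clock: 14.45
ee_pos: [0.4449, -0.1121, 0.033]
tool_rot: [2.209, 2.233, 0.0]
ft_force: [1.3, 0.7, -1.6]
grip_width: 0.413
gripper_force: 50.6
```

>>> servo_tool(
  deltas=[
    [[0, 0, 0.001, 0, 0, 0, 1], [0, 0, 0, 0, 0, 0, 1], [0, 0, 0, 0, 0, 0, 1]],
  ],
)

```text
clock: 14.7
ee_pos: [0.4449, -0.1122, 0.0328]
tool_rot: [2.209, 2.233, 0.001]
ft_force: [-3.4, 1.2, 6.8]
grip_width: 0.412
gripper_force: 51.7
```

Contact; release and go up.

>>> servo_tool(
  deltas=[
    [[0, 0, 0, 0, 0, 0, 0.1], [0, 0, 0, 0, 0, 0, 0], [0, 0, 0, 0, 0, 0, -0.2], [0, 0, 0, 0, 0, 0, -0.4], [0, 0, 0, 0, 0, 0, -0.7], [0, 0, 0, 0, 0, 0, -1], [0, 0, 0, 0, 0, 0, -1], [0, 0, 0, 0, 0, 0, -1]],
  ],
)

```text
clock: 15.37
ee_pos: [0.4447, -0.112, 0.0317]
tool_rot: [-2.209, -2.234, 0.0]
ft_force: [-0.0, -0.7, 0.3]
grip_width: 1.001
gripper_force: 0.0
```

>>> servo_tool(
  deltas=[
    [[0, 0, 0, 0, 0, 0, -1], [0, 0, -0.01, 0, 0, 0, -1], [0, 0, -0.02, 0, 0, 0, -1], [0, 0, -0.03, 0, 0, 0, -1], [0, 0, -0.03, 0, 0, 0, -1], [0, 0, -0.01, 0, 0, 0, -1], [0, 0, 0, 0, 0, 0, -1]],
  ],
)

```text
clock: 15.95
ee_pos: [0.4463, -0.1124, 0.1355]
tool_rot: [2.206, 2.23, 0.004]
ft_force: [1.1, 0.4, 0.3]
grip_width: 0.997
gripper_force: 0.0
```

>>> servo_tool(
  deltas=[
    [[0.0138, 0.0268, 0, 0, 0, 0, -1], [0.0138, 0.0268, 0, 0, 0, 0, -1], [0.0138, 0.0268, 0, 0, 0, 0, -1], [0.0138, 0.0268, 0, 0, 0, 0, -1], [0.0138, 0.0268, 0, 0, 0, 0, -1], [0.0138, 0.0268, 0, 0, 0, 0, -1], [0.0138, 0.0268, 0, 0, 0, 0, -1], [0.0138, 0.0268, 0, 0, 0, 0, -1]],
  ],
)

```text
clock: 16.62
ee_pos: [0.6587, 0.0016, 0.1304]
tool_rot: [-2.208, -2.233, 0.002]
ft_force: [-0.6, 0.3, -0.1]
grip_width: 1.004
gripper_force: 0.0
```

>>> servo_tool(
  deltas=[
    [[0, 0, 0.01, 0, 0, 0, -1], [0, 0, 0.01, 0, 0, 0, -1], [0, 0, 0, 0, 0, 0, -1], [0, 0, 0, 0, 0, 0, -1]],
  ],
)

```text
clock: 16.95
ee_pos: [0.6565, 0.0003, 0.1105]
tool_rot: [-2.209, -2.232, 0.003]
ft_force: [-0.4, -0.2, 1.2]
grip_width: 1.001
gripper_force: 0.0
```

>>> servo_tool(
  deltas=[
    [[0, 0.001, 0.02, 0, 0, 0, -1], [0, 0, 0.02, 0, 0, 0, -1], [0, 0, 0.02, 0, 0, 0, -1], [0, 0, 0.015, 0, 0, 0, -1], [0, 0, 0.01, 0, 0, 0, -1], [0, 0, 0.005, 0, 0, 0, -1], [0, 0, 0, 0, 0, 0, -1], [0, 0, 0, 0, 0, 0, -1]],
  ],
)

```text
clock: 17.62
ee_pos: [0.6591, 0.0005, 0.0228]
tool_rot: [2.209, 2.233, 0.001]
ft_force: [0.1, -0.1, 0.1]
grip_width: 1.002
gripper_force: 0.0
```

>>> servo_tool(
  deltas=[
    [[0, 0, 0, 0, 0, 0, -0.5], [0, 0, 0, 0, 0, 0, -0.3], [0, 0, 0, 0, 0, 0, -0.2], [0, 0, 0, 0, 0, 0, -0.1], [0, 0, 0, 0, 0, 0, 0.1], [0, 0, 0, 0, 0, 0, 0.4], [0, 0, 0, 0, 0, 0, 1], [0, 0, 0, 0, 0, 0, 1]],
  ],
)

```text
clock: 18.28
ee_pos: [0.6593, 0.0007, 0.0228]
tool_rot: [2.208, 2.233, 0.001]
ft_force: [-2.1, -0.0, 5.7]
grip_width: 0.572
gripper_force: 51.4
```

>>> servo_tool(
  deltas=[
    [[0, 0, 0, 0, 0, 0, 1], [0, 0, 0, 0, 0, 0, 1], [0, 0, 0, 0, 0, 0, 1], [0, 0, 0, 0, 0, 0, 1]],
  ],
)

```text
clock: 18.62
ee_pos: [0.6593, 0.0008, 0.0229]
tool_rot: [2.208, 2.233, 0.001]
ft_force: [-1.4, -0.8, 6.1]
grip_width: 0.571
gripper_force: 51.4
```

>>> servo_tool(
  deltas=[
    [[0, 0, -0.01, 0, 0, 0, 1], [0, 0, -0.02, 0, 0, 0, 1], [0, 0, -0.02, 0, 0, 0, 1], [0, 0, -0.02, 0, 0, 0, 1], [0, 0, -0.02, 0, 0, 0, 1], [0, 0, -0.01, 0, 0, 0, 1], [-0.0025, -0.0127, 0, 0, 0, 0, 1], [-0.005, -0.0254, 0, 0, 0, 0, 1]],
  ],
)

```text
clock: 19.28
ee_pos: [0.6222, -0.0068, 0.1218]
tool_rot: [2.208, 2.234, 0.002]
ft_force: [0.3, -1.3, -1.8]
grip_width: 0.572
gripper_force: 52.4
```

>>> servo_tool(
  deltas=[
    [[-0.005, -0.0254, 0, 0, 0, 0, 1], [-0.005, -0.0254, 0, 0, 0, 0, 1], [-0.005, -0.0254, 0, 0, 0, 0, 1], [-0.005, -0.0254, 0, 0, 0, 0, 1], [-0.005, -0.0254, 0, 0, 0, 0, 1], [-0.005, -0.0254, 0, 0, 0, 0, 1], [-0.0025, -0.0127, 0, 0, 0, 0, 1], [0, 0, 0, 0, 0, 0, 1]],
  ],
)

```text
clock: 19.95
ee_pos: [0.454, -0.0419, 0.1219]
tool_rot: [-2.21, -2.233, 0.001]
ft_force: [0.2, -0.8, -0.9]
grip_width: 0.569
gripper_force: 52.6
```

>>> servo_tool(
  deltas=[
    [[0, 0, 0, 0, 0, 0, 1], [0, 0, 0, 0, 0, 0, 1]],
  ],
)

```text
clock: 20.12
ee_pos: [0.4568, -0.0414, 0.1218]
tool_rot: [2.209, 2.233, 0.001]
ft_force: [-0.0, 0.5, -1.9]
grip_width: 0.571
gripper_force: 52.6
```

>>> servo_tool(
  deltas=[
    [[0, 0, 0.02, 0, 0, 0, 1], [0, 0, 0.02, 0, 0, 0, 1], [0, 0, 0.02, 0, 0, 0, 1], [0, 0, 0.02, 0, 0, 0, 1], [0, 0, 0.01, 0, 0, 0, 1], [0, 0, 0.006, 0, 0, 0, 1], [0, 0, 0, 0, 0, 0, 1], [0, 0, 0, 0, 0, 0, 1]],
  ],
)

```text
clock: 20.78
ee_pos: [0.4567, -0.0415, 0.0263]
tool_rot: [2.209, 2.234, 0.0]
ft_force: [-1.0, 0.5, -2.3]
grip_width: 0.567
gripper_force: 52.7
```

>>> servo_tool(
  deltas=[
    [[0, 0, 0.0015, 0, 0, 0, 1], [0, 0, 0.0015, 0, 0, 0, 1], [0, 0, 0.0005, 0, 0, 0, 1], [0, 0, 0, 0, 0, 0, 1], [0, 0, 0, 0, 0, 0, 1]],
  ],
)

```text
clock: 21.2
ee_pos: [0.4566, -0.0416, 0.0228]
tool_rot: [2.209, 2.233, 0.001]
ft_force: [0.7, 0.3, 1.8]
grip_width: 0.573
gripper_force: 52.9
```

Touching; release.

>>> servo_tool(
  deltas=[
    [[0, 0, 0, 0, 0, 0, -0.2], [0, 0, 0, 0, 0, 0, -0.3], [0, 0, 0, 0, 0, 0, -0.4], [0, 0, 0, 0, 0, 0, -0.6], [0, 0, 0, 0, 0, 0, -0.8], [0, 0, 0, 0, 0, 0, -1], [0, 0, 0, 0, 0, 0, -1], [0, 0, 0, 0, 0, 0, -1]],
  ],
)

```text
clock: 21.87
ee_pos: [0.4561, -0.0415, 0.0222]
tool_rot: [-2.209, -2.234, 0.0]
ft_force: [-0.1, 0.9, -0.2]
grip_width: 0.998
gripper_force: 0.0
```

>>> servo_tool(
  deltas=[
    [[0, 0, 0, 0, 0, 0, -1], [0, 0, -0.01, 0, 0, 0, -1], [0, 0, -0.02, 0, 0, 0, -1], [0, 0, -0.03, 0, 0, 0, -1], [0, 0, -0.03, 0, 0, 0, -1], [0, 0, -0.02, 0, 0, 0, -1], [0, 0, 0, 0, 0, 0, -1]],
  ],
)

```text
clock: 22.45
ee_pos: [0.4581, -0.0417, 0.1376]
tool_rot: [2.205, 2.23, 0.007]
ft_force: [0.1, 0.1, -1.1]
grip_width: 0.997
gripper_force: 0.0
```

>>> servo_tool(
  deltas=[
    [[-0.0035, 0.0263, 0, 0, 0, 0, -1], [-0.0035, 0.0263, 0, 0, 0, 0, -1], [-0.0035, 0.0263, 0, 0, 0, 0, -1], [-0.0035, 0.0263, 0, 0, 0, 0, -1], [-0.0035, 0.0263, 0, 0, 0, 0, -1], [-0.0035, 0.0263, 0, 0, 0, 0, -1], [-0.0035, 0.0263, 0, 0, 0, 0, -1], [-0.0035, 0.0263, 0, 0, 0, 0, -1]],
  ],
)

```text
clock: 23.12
ee_pos: [0.6679, -0.0673, 0.132]
tool_rot: [-2.209, -2.233, 0.0]
ft_force: [-0.3, -0.4, 0.8]
grip_width: 0.998
gripper_force: 0.0
```

>>> servo_tool(
  deltas=[
    [[0, 0, 0.01, 0, 0, 0, -1], [0, 0, 0.01, 0, 0, 0, -1], [0, 0, 0, 0, 0, 0, -1], [0, 0, 0, 0, 0, 0, -1]],
  ],
)

```text
clock: 23.45
ee_pos: [0.6655, -0.067, 0.1115]
tool_rot: [-2.208, -2.232, 0.002]
ft_force: [0.3, -0.3, 0.5]
grip_width: 1.003
gripper_force: 0.0
```

>>> servo_tool(
  deltas=[
    [[0, 0.0005, 0.02, 0, 0, 0, -1], [0, 0, 0.02, 0, 0, 0, -1], [0, 0, 0.02, 0, 0, 0, -1], [0, 0, 0.013, 0, 0, 0, -1], [0, 0, 0.005, 0, 0, 0, -1], [0, 0, 0.002, 0, 0, 0, -1], [0, 0, 0, 0, 0, 0, -1], [0, 0, 0, 0, 0, 0, -1]],
  ],
)

```text
clock: 24.12
ee_pos: [0.6679, -0.0672, 0.0337]
tool_rot: [2.208, 2.233, 0.002]
ft_force: [-0.3, 0.6, -0.5]
grip_width: 0.995
gripper_force: 0.0
```

>>> servo_tool(
  deltas=[
    [[0, 0, 0, 0, 0, 0, -0.2], [0, 0, 0, 0, 0, 0, 0], [0, 0, 0, 0, 0, 0, 0.1], [0, 0, 0, 0, 0, 0, 0.2], [0, 0, 0, 0, 0, 0, 0.3], [0, 0, 0, 0, 0, 0, 0.6], [0, 0, 0, 0, 0, 0, 1], [0, 0, 0, 0, 0, 0, 1]],
  ],
)

```text
clock: 24.78
ee_pos: [0.6678, -0.0672, 0.0329]
tool_rot: [2.209, 2.233, 0.001]
ft_force: [0.2, -0.2, 6.4]
grip_width: 0.417
gripper_force: 49.8
```

>>> servo_tool(
  deltas=[
    [[0, 0, 0, 0, 0, 0, 1], [0, 0, 0, 0, 0, 0, 1], [0, 0, 0, 0, 0, 0, 1], [0, 0, 0, 0, 0, 0, 1]],
  ],
)

```text
clock: 25.12
ee_pos: [0.6678, -0.0672, 0.0329]
tool_rot: [2.208, 2.233, 0.001]
ft_force: [1.0, -0.1, 4.7]
grip_width: 0.42
gripper_force: 49.8
```

>>> servo_tool(
  deltas=[
    [[0, 0, -0.005, 0, 0, 0, 1], [0, 0, -0.01, 0, 0, 0, 1], [0, 0, -0.02, 0, 0, 0, 1], [0, 0, -0.02, 0, 0, 0, 1], [0, 0, -0.02, 0, 0, 0, 1], [0, 0, -0.02, 0, 0, 0, 1], [0, 0, -0.005, 0, 0, 0, 1], [0, 0, 0, 0, 0, 0, 1]],
  ],
)

```text
clock: 25.78
ee_pos: [0.6681, -0.0673, 0.1342]
tool_rot: [2.208, 2.232, 0.003]
ft_force: [-0.1, 0.8, -1.8]
grip_width: 0.419
gripper_force: 50.1
```

```bash
python3 - <<'E'
from h import *
a=snapshot("scene")[100:330,180:440];b=snapshot("top")[150:380,150:410]
cv2.imwrite("pics/g4.png",cv2.resize(np.hstack([a,b]),None,fx=1.5,fy=1.5))
E
```

```text
(no output)
```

View pics/g4.png

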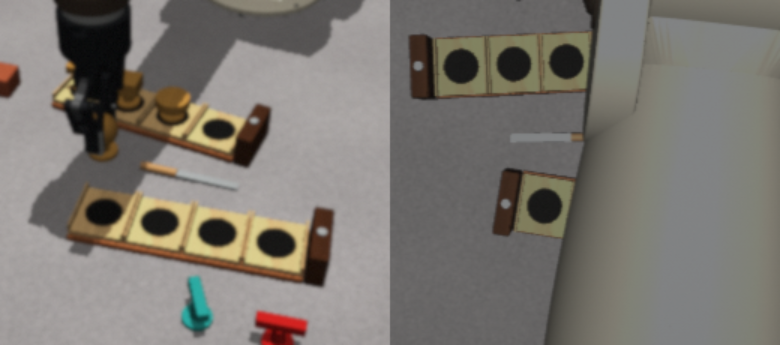

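The ball knob hangs upright between the fingers (scene crop, foot at 103,153), and the disc stands in bay +36 at (172,103). Carrying on.

>>> servo_tool(
  deltas=[
    [[0.0062, -0.0125, 0, 0, 0, 0, 1], [0.0124, -0.025, 0, 0, 0, 0, 1], [0.0124, -0.025, 0, 0, 0, 0, 1], [0.0124, -0.025, 0, 0, 0, 0, 1], [0.0124, -0.025, 0, 0, 0, 0, 1], [0.0124, -0.025, 0, 0, 0, 0, 1], [0.0124, -0.025, 0, 0, 0, 0, 1], [0.0124, -0.025, 0, 0, 0, 0, 1]],
  ],
)

```text
clock: 26.55
ee_pos: [0.4767, 0.0241, 0.1303]
tool_rot: [-2.208, -2.232, 0.003]
ft_force: [-0.1, 0.5, -0.9]
grip_width: 0.418
gripper_force: 50.4
```

>>> servo_tool(
  deltas=[
    [[0.0062, -0.0125, 0, 0, 0, 0, 1], [0, 0, 0, 0, 0, 0, 1], [0, 0, 0, 0, 0, 0, 1], [0, 0, 0, 0, 0, 0, 1]],
  ],
)

```text
clock: 26.88
ee_pos: [0.4664, 0.0296, 0.1314]
tool_rot: [-2.209, -2.233, 0.001]
ft_force: [0.3, -0.3, -2.4]
grip_width: 0.419
gripper_force: 50.5
```

>>> servo_tool(
  deltas=[
    [[0, 0, 0.02, 0, 0, 0, 1], [0, 0, 0.02, 0, 0, 0, 1], [0, 0, 0.02, 0, 0, 0, 1], [0, 0, 0.02, 0, 0, 0, 1], [0, 0, 0.01, 0, 0, 0, 1], [0, 0, 0.005, 0, 0, 0, 1], [0, 0, 0, 0, 0, 0, 1], [0, 0, 0, 0, 0, 0, 1]],
  ],
)

```text
clock: 27.55
ee_pos: [0.4668, 0.0297, 0.0377]
tool_rot: [2.209, 2.233, 0.0]
ft_force: [0.0, -1.1, -1.6]
grip_width: 0.419
gripper_force: 50.6
```

>>> servo_tool(
  deltas=[
    [[0, 0, 0.0015, 0, 0, 0, 1], [0, 0, 0.0015, 0, 0, 0, 1], [0, 0, 0.0005, 0, 0, 0, 1], [0, 0, 0, 0, 0, 0, 1], [0, 0, 0, 0, 0, 0, 1]],
  ],
)

```text
clock: 27.97
ee_pos: [0.4664, 0.0298, 0.034]
tool_rot: [2.209, 2.233, 0.001]
ft_force: [-0.5, 0.4, -1.6]
grip_width: 0.419
gripper_force: 50.6
```

>>> servo_tool(
  deltas=[
    [[0, 0, 0.001, 0, 0, 0, 1], [0, 0, 0.0005, 0, 0, 0, 1], [0, 0, 0, 0, 0, 0, 1], [0, 0, 0, 0, 0, 0, 1]],
  ],
)

```text
clock: 28.3
ee_pos: [0.4665, 0.0298, 0.0328]
tool_rot: [2.209, 2.233, 0.001]
ft_force: [-2.3, 0.5, 5.7]
grip_width: 0.417
gripper_force: 51.0
```

>>> servo_tool(
  deltas=[
    [[0, 0, 0, 0, 0, 0, 0.1], [0, 0, 0, 0, 0, 0, 0], [0, 0, 0, 0, 0, 0, -0.2], [0, 0, 0, 0, 0, 0, -0.4], [0, 0, 0, 0, 0, 0, -0.7], [0, 0, 0, 0, 0, 0, -1], [0, 0, 0, 0, 0, 0, -1], [0, 0, 0, 0, 0, 0, -1]],
  ],
)

```text
clock: 28.97
ee_pos: [0.4663, 0.0298, 0.0322]
tool_rot: [-2.209, -2.234, 0.0]
ft_force: [0.9, -0.4, -0.1]
grip_width: 0.999
gripper_force: 0.0
```

>>> servo_tool(
  deltas=[
    [[0, 0, 0, 0, 0, 0, -1], [0, 0, -0.01, 0, 0, 0, -1], [0, 0, -0.02, 0, 0, 0, -1], [0, 0, -0.03, 0, 0, 0, -1], [0, 0, -0.03, 0, 0, 0, -1], [0, 0, -0.03, 0, 0, 0, -1], [0, 0, -0.02, 0, 0, 0, -1], [0, 0, 0, 0, 0, 0, -1]],
  ],
)

```text
clock: 29.63
ee_pos: [0.4679, 0.0299, 0.1776]
tool_rot: [2.206, 2.23, 0.008]
ft_force: [1.3, 0.6, -0.4]
grip_width: 0.995
gripper_force: 0.0
```

>>> servo_tool(
  deltas=[
    [[-0.04, 0, 0, 0, 0, 0, -1], [-0.04, 0, 0, 0, 0, 0, -1], [-0.04, 0, 0, 0, 0, 0, -1], [-0.04, 0, 0, 0, 0, 0, -1], [-0.04, 0, 0, 0, 0, 0, -1], [-0.04, 0, 0, 0, 0, 0, -1], [-0.04, 0, 0, 0, 0, 0, -1], [-0.04, 0, 0, 0, 0, 0, -1]],
  ],
)

```text
clock: 30.3
ee_pos: [0.4692, -0.2922, 0.1722]
tool_rot: [-2.209, -2.233, -0.0]
ft_force: [0.7, 0.4, 0.4]
grip_width: 0.998
gripper_force: 0.0
```

>>> servo_tool(
  deltas=[
    [[-0.04, 0, 0, 0, 0, 0, -1], [-0.04, 0, 0, 0, 0, 0, -1], [-0.04, 0, 0, 0, 0, 0, -1], [0, 0, 0, 0, 0, 0, -1], [0, 0, 0, 0, 0, 0, -1]],
  ],
)

```text
clock: 30.72
ee_pos: [0.4703, -0.4118, 0.1707]
tool_rot: [-2.211, -2.229, 0.0]
ft_force: [-0.6, 1.0, 0.9]
grip_width: 0.999
gripper_force: 0.0
```

```bash
python3 - <<'E'
from h import *
a=snapshot("scene");b=snapshot("top");cv2.imwrite("pics/t5.png",b)
a=a[110:240,190:400]; b=b[240:370,190:400]
cv2.imwrite("pics/g5.png",cv2.resize(np.vstack([a,b]),None,fx=2.3,fy=2.3,interpolation=2))
E
```

```text
(no output)
```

View pics/g5.png

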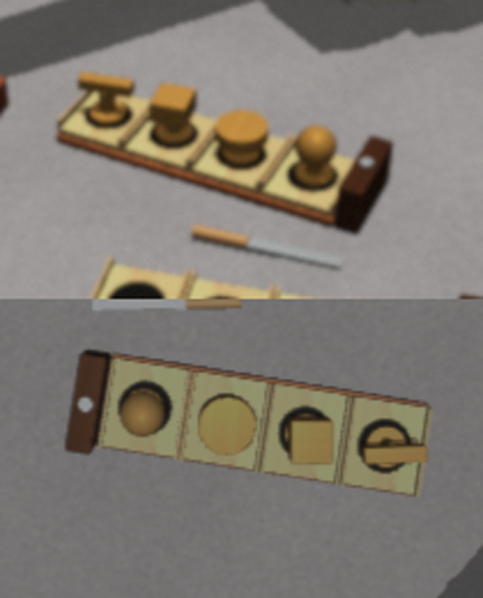

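All four stand upright on their pads, ball, disc, square and bar from the block. Top-view crop positions are (144,411), (227,425), (312,441) and (395,454), within about 2 px of where centred tops should appear.

```bash
python3 -c "
from cell import ctrl
print(ctrl.close_job())"
```

```text
the job is handed in; nothing more can be done
None
```

The four brass knobs now stand in the empty rack in reverse order (ball, disc, square, bar from its end block), upright, centred and let go in the last pictures; I handed the job in at about 31 s, and no verdict came back.

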